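# Nest the rinsed grit pots in the drip tray

## Task

The grinding is done and the grit pots have been rinsed: nest the two open empty pots that stand on the bench into the open pot that stands in the black drip tray, in either order, so that all three make one upright stack standing in the tray, each pot fully home in the one below. Leave the lidded pot, the glass, the stone and the brush where they are.

Things in the scene. Friction and masses are not known exactly. Their poses are not given: they have to be found in the camera images.
- pot_a: open white plastic stacking pot, upright on the bench, 86 mm high. Tapered body outside 39 mm across at the base, 56 mm at height 58; from 58 to 86 mm a straight collar, 65 mm outside, 61 inside, stepping out from the body in a flat shoulder. Walls 2 mm, floor 3 mm, about 60 g, stiff. Origin: centre of the underside, z up through the mouth; round, so yaw does not matter
- pot_b: the other open white pot on the bench, alike in every way to pot_a (86 mm high, collar 65 mm across). Origin: centre of the underside, z up
- tray_pot: a third open pot alike to pot_a, loose in the drip tray, its base 4 mm above the bench: the bottom of the stack. A pot lowered into an equal pot enters with about 2 mm play all round until its shoulder sits on the rim below: its base is then 28 mm above the base below, its 28 mm collar all above the rim below. Origin: centre of the underside, z up
- tray: black plastic drip tray, 160 x 160 mm, 14 mm high, floor and walls 4 mm thick, fixed to the bench. Origin: centre of its underside at bench height; x and y along its sides, z up
- lidded_pot: a fourth pot of the same shape, closed with a flat grey lid 69 mm in diameter, full of grit, 91 mm high in all, 260 g, loose on the bench: not part of the job. Origin: centre of the underside, z up
- glass_blank: flat green glass blank 100 x 70 x 10 mm lying loose on the bench, a bystander. Origin: centre of the underside, x along its length
- dressing_stone: grey square dressing stone 110 x 25 x 25 mm lying loose on the bench, a bystander. Origin: centre of the underside, x along its length
- brush: flat brush 200 mm long and 42 mm wide, 20 mm thick, wooden handle, lying loose on the bench, a bystander. Origin: centre of the underside, x from handle to bristles
Not all that is in view belongs to the job. What is shaped like the pot_a but turquoise is not meant.

How it is judged:
By the outcome, as a careful person would: the job done as asked, in the order asked, and still so for the second after the job is handed in, with the robot touching nothing.
It also fails if it takes over 64 s, if anything falls off the work surface, if the arm or the gripper's body presses on something with over 40 N, if the wrist force passes 120 N, or if a joint passes its speed limit or range.

## Robot

A 7-joint arm with a two-finger parallel gripper is mounted at the origin on the work surface. World frame = base frame: x ahead of the robot, y to its left, z up, the work surface at z = 0. Lengths are in mm, angles in rad, forces in N, time in s.
With the tool pointing down it reaches from about 400 to 875 mm from the base axis. Payload 4.4 kg.
Tool frame: the origin (TCP) lies midway between the tips of the shut fingers; the grasp point (between the pads) lies 19 mm behind it; z points along the fingers, y is the line along which they close (so a half turn about z gives the same grasp; the last joint's range is limited). The gripper opens to 85 mm and grips with 20 to 120 N. Pads are 22 mm wide; open, the fingers measure 114 mm over their backs; the gripper's body (76 mm by 85 mm) begins 54 mm behind the grasp point. The pads swing forward as they close: fully open they stand 13 mm farther back than shut.
Start: joints at [-1.361, 0.628, 0.038, 1.517, -0.027, 0.996, -0.02], TCP at [176.981, 625.456, 231.313] pointing down, gripper open.
Joint ranges: [-3.06, 3.06], [-0.37, 2.12], [-1.25, 1.32], [0.18, 2.47], [-1.1, 4.24], [0.23, 1.98], [-2.94, 2.94]. Speed limits (rad/s): [2.57, 2.57, 3.14, 3.14, 3.14, 3.14, 3.14].

## Interface

Orientations are given as [roll, pitch, yaw] about the fixed x, y, z axes, in that order (R = Rz(yaw) Ry(pitch) Rx(roll)).
In Python, from cell import ctrl gives the robot as it stands.
- The arm moves only by the shell command python3 -m crank 'ROWS' [OPENING]. ROWS is JSON, a list that holds one entry, the list of rows, each a list of 4 numbers: the shift along the tool's x, y, z normalised to -1 to 1, where 1 is 2.5 cm, then the turn about the tool's z normalised to -1 to 1, where 1 is 0.08 rad. In form: [[[dx, dy, dz, turn], ...]]. A call has 1 to 12 rows; each row shifts and turns the commanded pose from where the row before left it, along the tool's axes as they then stand; what a row does not reach is not made up. A row lasts 1/12 s, in which the tool goes at most 41.7 mm and 7.16 degrees, less where a joint would pass 70% of its speed; a pose out of reach is approached as far as the arm can. A call with a number of a shift or a turn outside -1 to 1 is refused whole. A call with a gripper value outside its range is refused whole. OPENING is the closure, from -1 (fully open) to 1 (shut), set as the call begins (- or left out, the last holds). The fingers move at their own pace and stop on an object; the grip force is fixed at half the most. Time passes only in rows, so rows that do not move let the fingers close. It gives the time, the measured TCP pose, the force, the opening and the grip force at its end, in the units of the state.
- ctrl.read_state(): the state, without advancing time (a new reading comes with each control period).
- ctrl.get_image(name): name is "side" or "top"; returns a dict with "img" (400x640x3 uint8, red, green, blue), "intrinsics" (3x3 intrinsics, pixels), "dist" ([k1, k2, p1, p2, k3] as OpenCV has them; the pictures are not rectified), "extrinsics" (4x4, takes a point from camera to world coordinates). Camera axes: x right, y up, looking along -z (the intrinsics and any distortion apply to the point x, -y, -z); pixel columns grow to the right and rows downward; lengths in mm; the calibration is good to about 2 mm. A picture is of the moment at which its call begins. There is no depth.
- ctrl.finish_job(): hands the job in; it is judged then, once.
Trained networks look in the newest picture that a camera, given by its name, has taken for a name from the list of things; names that differ only in an ending like _2 or _b are one class to them, and where a whole thing is asked for, a point or a joint stands for the part that bears it (a point fixed in the world has none). Each returns a list of dicts, best first, with "confidence" (0 to 1); they miss things now and then, are a little off and sometimes report something else, mostly with a low value. They report only what shows in the picture. A call takes as long as a camera call. They do not tell look-alikes from the thing itself.
- ctrl.find_in(camera, target): "position" ([row, column] in pixels, amid what is visible of it).
- ctrl.trace(camera, target): "mask" (400x640 bool, what is visible of it) and "position" ([row, column] in pixels, amid what is visible of it).
- ctrl.place_of(camera, target): "position" ([row, column] in pixels: a listed point, or the origin of a listed thing).
The state is a dict: "clock": time; "qpos": joint angles; "qd": joint speeds; "tau": joint torques, N m; "eef_pos": TCP position; "tool_rot": TCP orientation; "force": force on the tool from outside, world axes, zero at the start; "torque": the same for the moment, N m; "width": finger opening in mm; "gripper_force": force on a finger pad.
Only numpy, scipy, OpenCV 4.12 (cv2) and the standard library are available. Lean on these libraries where they do the work, as an engineer would, in place of code of your own. Each camera call takes 0.05 s, during which the arm holds its last target. There are 200 camera calls.

## Working session

There is one attempt and no reset: what is moved stays moved. The work goes in short steps, Python scripts to look and compute and a shell command to move; the robot and the scene stay as the last step left them, time stands still between calls to the robot, and variables do not carry over. Pictures are saved under pics/ and viewed, at most 10 in all, crops included, and the job is handed in when it is done.

```bash
mkdir -p pics; ls; cat > h.py <<'E'
import numpy as np, cv2
from cell import ctrl
def cam(n):
    d=ctrl.get_image(n); return d
def ray(d,rc):
    K=np.array(d["intrinsics"],float);D=np.array(d["dist"],float);T=np.array(d["extrinsics"],float)
    u=cv2.undistortPoints(np.array([[[rc[1],rc[0]]]],float),K,D)[0,0]
    return T[:3,3], T[:3,:3]@np.array([u[0],-u[1],-1.])
def atz(d,rc,z):
    o,v=ray(d,rc); return o+v*(z-o[2])/v[2]
def proj(d,p):
    K=np.array(d["intrinsics"],float);D=np.array(d["dist"],float);T=np.array(d["extrinsics"],float)
    c=(np.array(p,float).reshape(-1,3)-T[:3,3])@T[:3,:3]; c=c*[1,-1,-1]
    return cv2.projectPoints(c,np.zeros(3),np.zeros(3),K,D)[0][:,0]
E
python3 - <<'E'
from h import *
s=ctrl.read_state(); print(s["eef_pos"],s["tool_rot"],s["width"],s["clock"])
ds={}
for n in("side","top"):
    d=cam(n); cv2.imwrite(f"pics/{n}0.png",d["img"][...,::-1]); print(n,np.round(d["extrinsics"],2).tolist(),d["intrinsics"][0][0])
    for t in("pot_a","tray_pot","tray","lidded_pot"):
        for r in ctrl.place_of(n,t): print(n,t,np.round(r["position"],1),round(r["confidence"],2),atz(d,r["position"],4 if t=="tray_pot" else 0).round(1))
E
```

```text
pics
[176.81803977 624.84004344 230.38801454] [-3.13968425e+00  5.82407073e-05  2.86579327e+00] 85.40816280201844 0.0
side [[-0.71, 0.36, -0.61, -30.72], [-0.71, -0.37, 0.6, 587.72], [-0.01, 0.85, 0.52, 569.85], [0.0, 0.0, 0.0, 1.0]] 431.9898654682278
side pot_a [213.8 224.2] 0.97 [736.  136.1   0. ]
side pot_a [232.  346.6] 0.91 [478.3 -13.9   0. ]
side pot_a [242.5 240.7] 0.72 [616.1 176.2   0. ]
side pot_a [222.6 280.4] 0.57 [612.   65.8   0. ]
side tray_pot [183.5 331.9] 0.85 [ 647.8 -146.3    4. ]
side tray [181.4 330.8] 0.65 [ 662.5 -157.8    0. ]
side lidded_pot [189.  424.5] 0.75 [ 459.6 -299.9    0. ]
top [[0.02, 0.98, -0.18, 327.57], [-1.0, 0.02, 0.03, 22.45], [0.03, 0.18, 0.98, 1352.82], [0.0, 0.0, 0.0, 1.0]] 440.49607321885424
top pot_a [183.5 256.2] 0.91 [627.3 178.2   0. ]
top pot_a [153.1 268. ] 0.84 [727.2 144.9   0. ]
top pot_a [184.7 294.7] 0.79 [626.1  57.2   0. ]
top pot_a [234.7 314.2] 0.7 [469.9  -6.8   0. ]
top tray_pot [179.4 359.2] 0.62 [ 647.1 -145.7    4. ]
top tray [181.3 356.8] 0.81 [ 641.7 -138.5    0. ]
top lidded_pot [237.5 415.6] 0.61 [ 466.6 -323.     0. ]
```

View pics/side0.png

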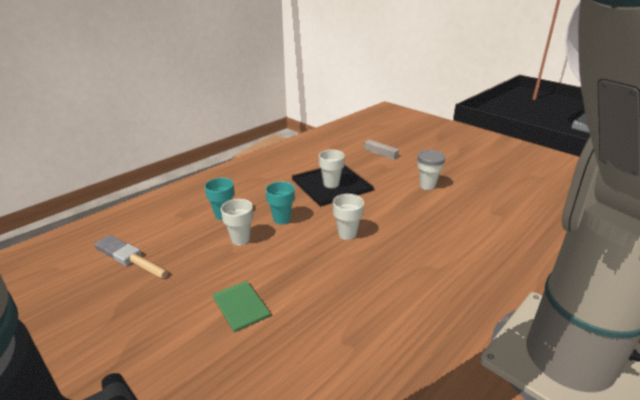

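View pics/top0.png

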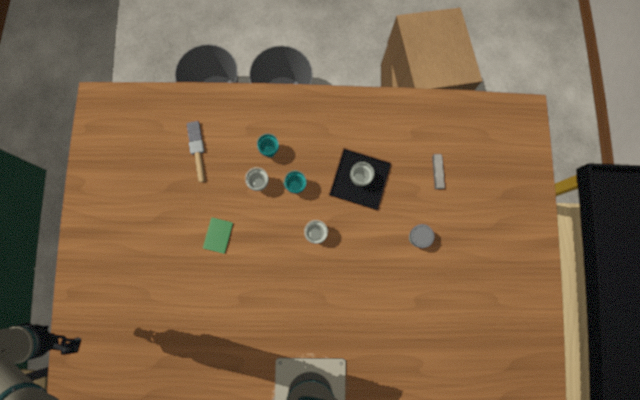

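White pots: side (240,222) / top (256,180), and side (348,216) / top (316,232). Turquoise look-alikes: side (220,198) / top (268,146), and side (280,203) / top (295,183); these are excluded by colour. The tray pot is at side (331,170) / top (362,174), and the lidded pot at side (430,170) / top (422,237). Next I'll measure precisely and confirm in a crop.

```bash
cat >> h.py <<'E'
from scipy.optimize import least_squares
PROF=[[(0,19.5),(58,28)],[(58,32.5),(86,32.5)]]
def circ(x,y,z,r):
    a=np.linspace(0,2*np.pi,60); return np.c_[x+r*np.cos(a),y+r*np.sin(a),z+0*a]
def cen(d,x,y,z0,z1=None):
    S=16; M=None; base=None
    polys=[cv2.convexHull((proj(d,np.vstack([circ(x,y,z0+z,r) for z,r in seg]))).astype(np.float32))[:,0] for seg in PROF]
    al=np.vstack(polys); lo=np.floor(al.min(0))-1; sz=((al.max(0)-lo+2)*S).astype(int)
    M=np.zeros((sz[1],sz[0]),np.uint8)
    for p in polys: cv2.fillPoly(M,[((p-lo+0.5)*S).astype(np.int32)],1)
    r,c=np.nonzero(M); return np.array([c.mean()/S+lo[0]-.5, r.mean()/S+lo[1]-.5]),M.sum()/S/S
def masks(cams,t):
    out={}
    for n in cams:
        d=cam(n); out[n]=(d,[m for m in ctrl.trace(n,t)])
    return out
def fit(obs,x0,z0):
    f=lambda p:np.concatenate([cen(d,p[0],p[1],z0)[0]-c for d,c in obs])
    s=least_squares(f,x0,diff_step=1e-3,x_scale=100); return s.x,s.fun
E
python3 - <<'E'
from h import *
O={}
for t in("pot_a","tray_pot"):
    for n,(d,L) in masks(("side","top"),t).items():
        for m in L:
            r,c=np.nonzero(m["mask"]); col=d["img"][m["mask"]].mean(0)
            print(t,n,round(m["confidence"],2),len(r),np.round([c.mean(),r.mean()],1),col.round())
            for k,px in dict(P1=dict(side=(239,221),top=(256,180)),P2=dict(side=(347,215),top=(316,232)),TP=dict(side=(331,170),top=(362,174))).items():
                if np.hypot(*(np.array(px[n])-[c.mean(),r.mean()]))<7: O.setdefault(k,{}).setdefault(n,(d,np.array([c.mean(),r.mean()])))
for k,x0,z in(("P1",(620,177),0),("P2",(474,-10),0),("TP",(647,-146),4)):
    o=O.get(k,{})
    for sel in (["side"],["top"],["side","top"]):
        if all(n in o for n in sel):
            x,res=fit([o[n] for n in sel],x0,z); print(k,sel,x.round(1),res.round(2),[cen(o[n][0],*x,z)[1].round() for n in sel])
d=cam("side"); cv2.imwrite("pics/crop.png",cv2.resize(d["img"][140:260,190:390,::-1],None,fx=4,fy=4,interpolation=cv2.INTER_CUBIC))
E
```

```text
pot_a side 0.94 1024 [280.7 200.1] [ 64. 123. 116.]
pot_a side 0.78 1109 [237.9 219.3] [170. 168. 154.]
pot_a side 0.55 1029 [347.5 214. ] [181. 179. 165.]
pot_a side 0.55 382 [381.5 148.5] [161. 147. 135.]
pot_a top 0.97 414 [315.7 231.1] [139. 141. 128.]
pot_a top 0.88 412 [295.3 181.3] [40. 98. 91.]
pot_a top 0.77 372 [268.1 144.9] [32. 90. 84.]
pot_a top 0.55 425 [257.1 178.6] [127. 127. 114.]
pot_a top 0.44 256 [437.8 171.1] [150. 145. 134.]
tray_pot top 0.65 439 [361.2 173.2] [128. 131. 120.]
P1 ['side'] [625.7 169.7] [ 0. -0.] [np.float64(1144.0)]
P1 ['top'] [626.1 167.6] [-0.  0.] [np.float64(418.0)]
P1 ['side', 'top'] [626.2 168.8] [ 0.2  -0.26 -0.39 -0.05] [np.float64(1142.0), np.float64(418.0)]
P2 ['side'] [473.4  -8.8] [-0.  0.] [np.float64(1096.0)]
P2 ['top'] [472.6  -9.4] [ 0. -0.] [np.float64(413.0)]
P2 ['side', 'top'] [473.1  -9. ] [ 0.14  0.02 -0.14 -0.17] [np.float64(1097.0), np.float64(413.0)]
TP ['top'] [ 649.2 -142.9] [-0. -0.] [np.float64(417.0)]
```

View pics/crop.png

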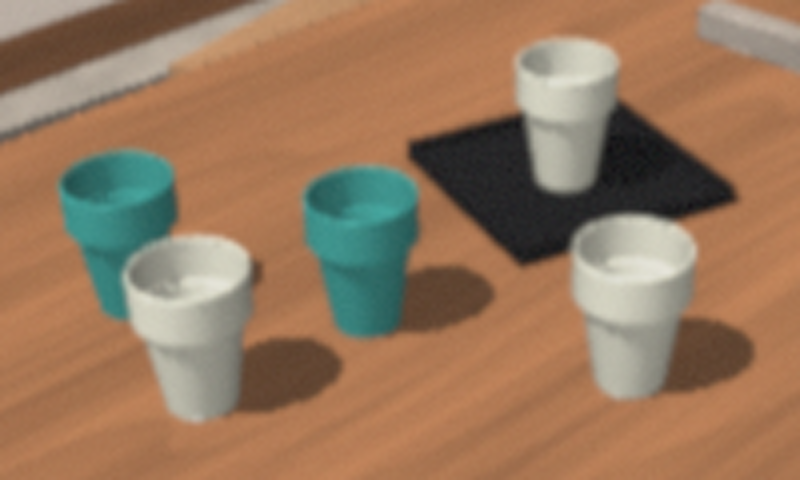

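The crop shows the two white pots on the bench at crop (188,325) and (632,305), which are image (237,221) and (348,216). The turquoise ones are not meant. The third white pot stands in the tray. I'll refine the positions by colour segmentation.

```bash
cat >> h.py <<'E'
def seg(d,px,R=28):
    im=d["img"]; h=cv2.cvtColor(im,cv2.COLOR_RGB2HSV)
    m=((h[...,1]<75)&(h[...,2]>75)).astype(np.uint8)
    w=np.zeros_like(m); cv2.circle(w,(int(px[0]),int(px[1])),R,1,-1); m&=w
    n,l,s,c=cv2.connectedComponentsWithStats(m)
    k=1+np.argmax(s[1:,4]); q=np.uint8(l==k)
    ct,_=cv2.findContours(q,cv2.RETR_EXTERNAL,cv2.CHAIN_APPROX_NONE); cv2.drawContours(q,ct,-1,1,-1)
    r,cc=np.nonzero(q); return np.array([cc.mean(),r.mean()]),len(r)
E
python3 - <<'E'
from h import *
D={n:cam(n) for n in("side","top")}
for k,z,x0,px in(("P1",0,(625,169),dict(side=(239,221),top=(256,180))),("P2",0,(473,-9),dict(side=(347,215),top=(316,232))),("TP",4,(649,-143),dict(side=(331,170),top=(362,174)))):
    for sel in(["side"],["top"],["side","top"]):
        S=[seg(D[n],px[n]) for n in sel]
        x,res=fit([(D[n],s[0]) for n,s in zip(sel,S)],x0,z)
        print(k,sel,x.round(1),res.round(2),[s[1] for s in S],[cen(D[n],*x,z)[1].round() for n in sel])
s=ctrl.read_state();print(s["eef_pos"],s["tool_rot"],s["clock"])
E
```

```text
P1 ['side'] [627.5 170.4] [ 0. -0.] [1185] [np.float64(1143.0)]
P1 ['top'] [625.3 169.1] [ 0. -0.] [423] [np.float64(418.0)]
P1 ['side', 'top'] [626.5 170.1] [ 0.35  0.12 -0.32 -0.4 ] [1185, 423] [np.float64(1144.0), np.float64(418.0)]
P2 ['side'] [473.9  -9.4] [ 0. -0.] [1131] [np.float64(1095.0)]
P2 ['top'] [471.3  -9.3] [-0.02 -0.  ] [448] [np.float64(413.0)]
P2 ['side', 'top'] [472.7  -9. ] [ 0.32  0.26 -0.1  -0.49] [1131, 448] [np.float64(1097.0), np.float64(413.0)]
TP ['side'] [ 646.3 -140.6] [-0.  0.] [792] [np.float64(772.0)]
TP ['top'] [ 649.1 -144.2] [-0. -0.] [466] [np.float64(417.0)]
TP ['side', 'top'] [ 648.6 -143.3] [ 0.06 -0.62 -0.28  0.16] [792, 466] [np.float64(768.0), np.float64(417.0)]
[176.98334972 625.44383207 231.31461822] [-3.14158697e+00 -3.57029504e-05  2.86573827e+00] 1.05
```

```bash
cat >> h.py <<'E'
def togo(x,y,z):
    s=ctrl.read_state(); R=cv2.Rodrigues(np.zeros(3))[0]
    from scipy.spatial.transform import Rotation as Ro
    R=Ro.from_euler("xyz",s["tool_rot"]).as_matrix()
    u=R.T@(np.array([x,y,z])-s["eef_pos"])/25
    print("pos",np.round(s["eef_pos"],1),"rot",np.round(s["tool_rot"],3),"w",round(s["width"],1),"F",np.round(s["force"],1),"g",round(s["gripper_force"],1),"t",round(s["clock"],2),"q",np.round(s["qpos"],2)); print("units",u.round(3))
E
python3 -m crank '[[[-0.9,-0.5,0,0],[-0.9,-0.5,0,0],[-0.9,-0.5,0,0],[-0.9,-0.5,0,0],[-0.9,-0.5,0,0],[-0.9,-0.5,0,0],[-0.9,-0.5,0,0],[-0.9,-0.5,0,0],[-0.9,-0.5,0,0],[-0.9,-0.5,0,0],[-0.9,-0.5,0,0],[-0.9,-0.5,0,0]]]' -1
python3 -c "
from h import *
togo(626.3,169.7,150)"
```

```text
clock: 2.05
eef_pos: [396.8, 406.7, 231.5]
tool_rot: [3.141, 0.0, 2.866]
force: [-0.3, 0.6, -0.9]
width: 85.5
gripper_force: 0.0
pos [396.8 406.7 231.5] rot [3.141 0.    2.866] w 85.5 F [-0.3  0.6 -0.9] g 0.0 t 2.05 q [-0.87  0.51  0.04  1.75 -0.03  0.88  0.47]
units [-11.416  -6.622   3.257]
```

```bash
python3 -m crank '[[[-0.95,-0.55,0.1,0],[-0.95,-0.55,0.1,0],[-0.95,-0.55,0.1,0],[-0.95,-0.55,0.1,0],[-0.95,-0.55,0.1,0],[-0.95,-0.55,0.1,0],[-0.95,-0.55,0.1,0],[-0.95,-0.55,0.1,0],[-0.95,-0.55,0.1,0],[-0.95,-0.55,0.1,0],[-0.95,-0.55,0.1,0],[0,0,0,0]]]'
python3 -c "
from h import *
togo(626.3,169.7,150)"
```

```text
clock: 3.05
eef_pos: [610.3, 183.7, 203.3]
tool_rot: [-3.138, 0.004, 2.858]
force: [0.0, -1.8, -0.4]
width: 85.3
gripper_force: 0.0
pos [610.3 183.7 203.3] rot [-3.138  0.004  2.858] w 85.3 F [ 0.  -1.8 -0.4] g 0.0 t 3.05 q [-0.37  0.64  0.05  1.59 -0.03  0.92  0.97]
units [-0.76  -0.349  2.138]
```

```bash
python3 -m crank '[[[-0.4,-0.2,0.7,0],[-0.36,-0.15,0.7,0],[0,0,0.7,0],[0,0,0,0],[0,0,0,0]]]'
python3 -c "
from h import *
togo(626.3,169.7,52)"
```

```text
clock: 3.47
eef_pos: [621.2, 177.4, 150.6]
tool_rot: [-3.141, -0.002, 2.866]
force: [-0.3, 0.8, 0.0]
width: 85.3
gripper_force: 0.0
pos [621.2 177.4 150.6] rot [-3.141e+00 -2.000e-03  2.866e+00] w 85.3 F [-0.3  0.8  0. ] g 0.0 t 3.47 q [-0.34  0.71  0.04  1.6  -0.03  0.83  1.  ]
units [-0.29  -0.236  3.942]
```

```bash
python3 -m crank '[[[-0.29,-0.23,0,0],[0,0,0.8,0],[0,0,0.8,0],[0,0,0.8,0],[0,0,0.8,0],[0,0,0.7,0],[0,0,0,0],[0,0,0,0]]]'
python3 - <<'E'
from h import *
togo(626.3,169.7,52)
d=cam("side"); cv2.imwrite("pics/g1.png",cv2.resize(d["img"][140:260,170:330,::-1],None,fx=4,fy=4,interpolation=cv2.INTER_CUBIC))
E
```

```text
clock: 4.13
eef_pos: [627.9, 169.7, 54.4]
tool_rot: [3.142, 0.0, 2.866]
force: [0.6, -1.1, -0.2]
width: 85.9
gripper_force: 0.0
pos [627.9 169.7  54.4] rot [3.142 0.    2.866] w 85.9 F [ 0.6 -1.1 -0.2] g 0.0 t 4.13 q [-0.32  0.84  0.03  1.65 -0.03  0.65  1.02]
units [ 0.06  -0.018  0.095]
```

View pics/g1.png

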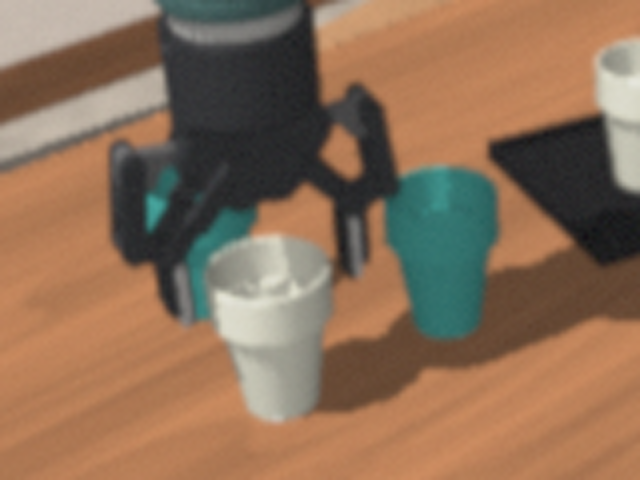

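The fingers straddle the white pot: the tips are at crop (185,320) and (357,272), and their midpoint lies on the collar centre at (270,290). I'll close the gripper.

```bash
python3 -m crank '[[[0,0,0,0],[0,0,0,0],[0,0,0,0],[0,0,0,0],[0,0,0,0],[0,0,0,0],[0,0,0,0],[0,0,0,0]]]' 1
python3 -m crank '[[[0,0,-0.2,0],[0,0,-0.6,0],[0,0,-0.8,0],[0,0,-0.8,0],[0,0,-0.8,0],[0,0,0,0],[0,0,0,0]]]'
python3 - <<'E'
from h import *
togo(648.5,-143,210)
d=cam("side"); cv2.imwrite("pics/g2.png",cv2.resize(d["img"][80:260,170:370,::-1],None,fx=4,fy=3.3,interpolation=cv2.INTER_CUBIC))
E
```

```text
clock: 4.85
eef_pos: [629.1, 169.9, 56.0]
tool_rot: [3.14, 0.003, 2.866]
force: [-0.3, -0.7, 6.4]
width: 63.0
gripper_force: 66.4
clock: 5.43
eef_pos: [628.2, 170.1, 135.4]
tool_rot: [3.14, 0.002, 2.866]
force: [-0.1, -0.4, -1.6]
width: 62.9
gripper_force: 65.6
pos [628.2 170.1 135.4] rot [3.140e+00 2.000e-03 2.866e+00] w 62.9 F [-0.1 -0.4 -1.6] g 65.6 t 5.43 q [-0.33  0.74  0.03  1.61 -0.03  0.8   1.02]
units [ -4.197 -11.827  -2.995]
```

View pics/g2.png

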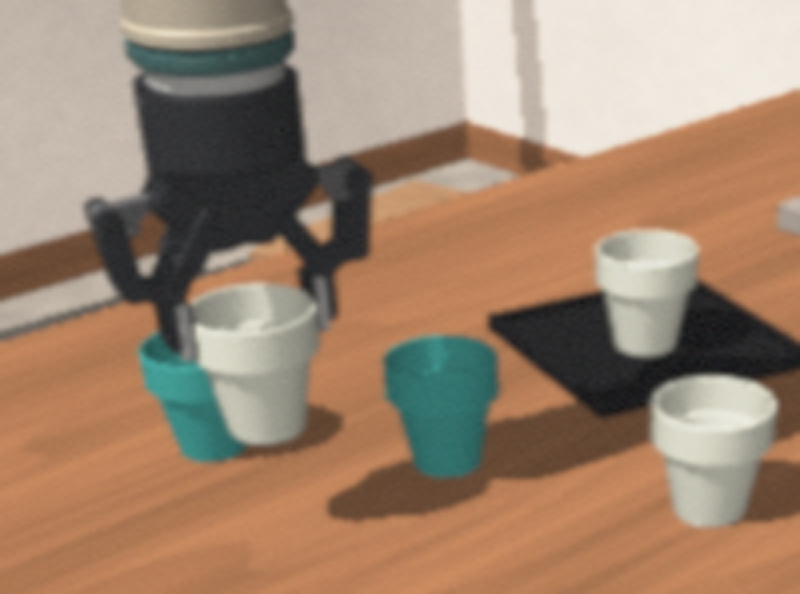

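The pot is held upright and clear of the bench: collar at crop (253,330), pads on both sides. Next I'll lift further and carry it over the tray.

```bash
python3 -m crank '[[[0,0,-1,0],[0,0,-1,0],[-0.2,-0.5,-1,0],[-0.4,-0.9,0,0],[-0.4,-0.9,0,0],[-0.4,-0.9,0,0],[-0.4,-0.9,0,0],[-0.4,-0.9,0,0],[-0.4,-0.9,0,0],[-0.4,-0.9,0,0],[-0.4,-0.9,0,0],[-0.4,-0.9,0,0]]]'
python3 -m crank '[[[-0.3,-0.9,0,0],[-0.2,-0.9,0,0],[0,-0.8,0,0],[0,-0.6,0,0],[0,0,0,0],[0,0,0,0],[0,0,0,0]]]'
python3 - <<'E'
from h import *
togo(650,-143,210)
E
```

```text
clock: 6.48
eef_pos: [659.3, -64.0, 207.0]
tool_rot: [-3.141, -0.003, 2.866]
force: [-0.1, 0.4, 0.5]
width: 62.5
gripper_force: 65.8
clock: 7.07
eef_pos: [650.7, -141.0, 208.3]
tool_rot: [3.14, -0.001, 2.868]
force: [0.7, 0.7, -0.6]
width: 63.0
gripper_force: 65.8
pos [ 650.7 -141.   208.3] rot [ 3.140e+00 -1.000e-03  2.868e+00] w 63.0 F [ 0.7  0.7 -0.6] g 65.8 t 7.07 q [ 0.16  0.68  0.03  1.49 -0.02  0.97  1.49]
units [ 0.007 -0.085 -0.068]
```

```bash
python3 - <<'E'
from h import *
d=cam("side")
z0=208.3-55
p=proj(d,[[650,-142,z0+86],[650,-142,z0],[648.5,-143,90],[648.5,-143,4]]); print(p.round(1))
im=cv2.resize(d["img"][60:200,270:400],None,fx=4,fy=4,interpolation=cv2.INTER_CUBIC)[...,::-1].copy()
def dr(P,c): cv2.polylines(im,[np.int32((proj(d,P)-[270,60]+.5)*4)],True,c,1)
for z,r in((86,32.5),(58,32.5),(0,19.5)): dr(circ(650,-142,z0+z,r),(0,0,255)); dr(circ(648.5,-143,4+z,r),(0,255,0))
cv2.imwrite("pics/c1.png",im)
E
```

```text
[[331.3  97.6]
 [330.8 131.3]
 [331.2 154.5]
 [330.8 183.8]]
```

View pics/c1.png

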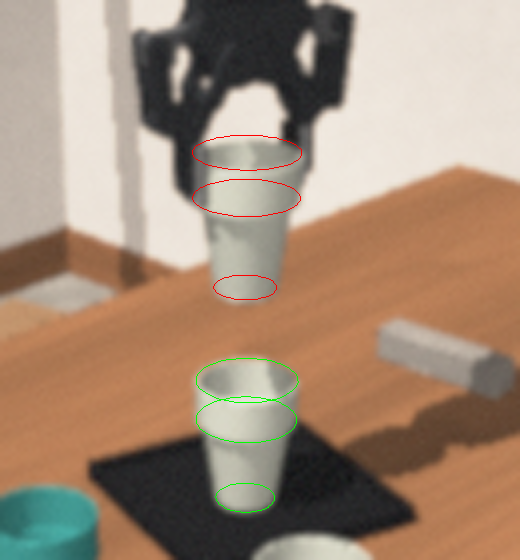

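The overlays match the held pot (red) and the tray pot (green), and the axes line up. I'll lower it.

```bash
python3 -m crank '[[[0,-0.07,0,0],[0,0,0.7,0],[0,0,0.7,0],[0,0,0.7,0],[0,0,0.7,0],[0,0,0.5,0],[0,0,0.4,0],[0,0,0.3,0],[0,0,0,0],[0,0,0,0]]]'
python3 -m crank '[[[0,0,0.15,0],[0,0,0.15,0],[0,0,0,0],[0,0,0,0]]]'
```

```text
clock: 7.95
eef_pos: [650.3, -144.9, 108.9]
tool_rot: [3.142, 0.0, 2.866]
force: [-0.3, 0.3, 0.5]
width: 63.0
gripper_force: 65.8
clock: 8.28
eef_pos: [650.0, -145.0, 101.4]
tool_rot: [3.142, -0.0, 2.866]
force: [0.2, 0.7, -1.3]
width: 62.5
gripper_force: 65.8
```

```bash
python3 -m crank '[[[0,0.05,0,0],[0,0,0.12,0],[0,0,0.12,0],[0,0,0,0],[0,0,0,0]]]'
python3 -m crank '[[[0,0,0.1,0],[0,0,0.1,0],[0,0,0,0],[0,0,0,0]]]'
```

```text
clock: 8.7
eef_pos: [650.1, -143.7, 94.9]
tool_rot: [-3.141, -0.001, 2.866]
force: [0.7, 0.0, 0.1]
width: 62.6
gripper_force: 65.8
clock: 9.03
eef_pos: [650.2, -143.8, 90.0]
tool_rot: [-3.142, -0.001, 2.866]
force: [-0.3, 0.2, 0.2]
width: 62.7
gripper_force: 65.8
```

```bash
python3 -m crank '[[[0,0,0.08,0],[0,0,0,0],[0,0,0,0]]]'
python3 -m crank '[[[0,0,0.08,0],[0,0,0,0],[0,0,0,0]]]'
python3 -c "
from h import *
d=cam('side')
im=cv2.resize(d['img'][90:200,280:390],None,fx=5,fy=5,interpolation=cv2.INTER_CUBIC)[...,::-1].copy()
cv2.imwrite('pics/c2.png',im)
print(ctrl.read_state()['force'])
"
```

```text
clock: 9.28
eef_pos: [650.4, -143.8, 88.3]
tool_rot: [3.142, -0.0, 2.866]
force: [0.1, -0.0, -1.1]
width: 63.1
gripper_force: 66.0
clock: 9.53
eef_pos: [650.9, -143.8, 88.0]
tool_rot: [3.141, 0.001, 2.866]
force: [-2.5, 1.0, 8.7]
width: 62.7
gripper_force: 66.8
[-2.46164588  0.48904876  8.50172903]
```

View pics/c2.png

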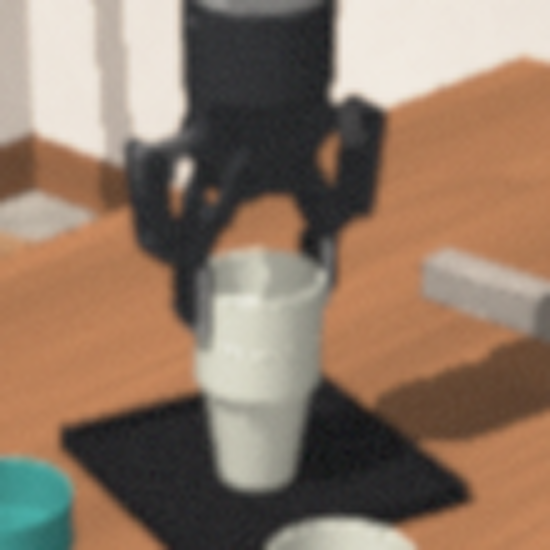

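Contact came at the expected height. The two collars (crop (262,310) and (262,375)) are stacked with a thin seam. I'll release and retreat, then measure.

```bash
python3 -m crank '[[[0,0,0,0],[0,0,0,0],[0,0,0,0],[0,0,0,0],[0,0,0,0],[0,0,0,0]]]' -1
python3 -m crank '[[[0,0,-0.5,0],[0,0,-0.8,0],[0,0,-0.8,0],[0,0,-0.8,0],[0,0,-0.8,0],[0,0,-0.8,0],[0,0,0,0],[0,0,0,0]]]'
python3 - <<'E'
from h import *
togo(472.7,-9,200)
d=cam("side"); im=cv2.resize(d["img"][90:240,280:390],None,fx=4,fy=4,interpolation=cv2.INTER_CUBIC)[...,::-1].copy()
def dr(P,c): cv2.polylines(im,[np.int32((proj(d,P)-[280,90]+.5)*4)],True,c,1)
for z,r in((86,32.5),(58,32.5)): dr(circ(649,-143,32+z,r),(0,0,255)); dr(circ(472.7,-9,z,r),(255,0,0))
for z,r in((58,32.5),(0,19.5)): dr(circ(649,-143,4+z,r),(0,255,0))
cv2.imwrite("pics/c3.png",im)
E
```

```text
clock: 10.08
eef_pos: [650.3, -143.8, 86.0]
tool_rot: [-3.142, -0.0, 2.866]
force: [-0.6, -0.1, -0.1]
width: 85.5
gripper_force: 0.0
clock: 10.75
eef_pos: [651.3, -144.0, 200.9]
tool_rot: [3.141, 0.003, 2.866]
force: [-0.1, 0.7, 0.0]
width: 84.9
gripper_force: 0.0
pos [ 651.3 -144.   200.9] rot [3.141e+00 3.000e-03 2.866e+00] w 84.9 F [-0.1  0.7  0. ] g 0.0 t 10.75 q [ 0.16  0.68  0.03  1.5  -0.02  0.95  1.49]
units [8.345e+00 3.250e+00 7.000e-03]
```

View pics/c3.png

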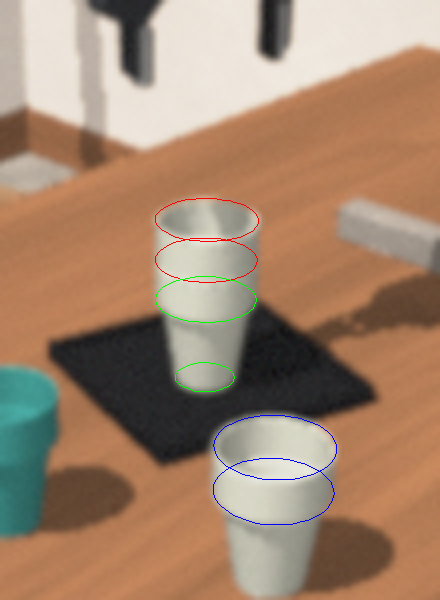

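The two pots are nested upright at exactly the predicted outline. The second white pot at crop (275,505), which is image (348,216), matches its overlay. I'll go to it.

```bash
python3 -m crank '[[[0.8,0.3,0,0],[0.8,0.3,0,0],[0.8,0.3,0,0],[0.8,0.3,0,0],[0.8,0.3,0,0],[0.8,0.3,0,0],[0.8,0.3,0,0],[0.8,0.3,0,0],[0.8,0.3,0,0],[0.8,0.3,0,0],[0,0,0,0],[0,0,0,0]]]'
python3 -m crank '[[[0.2,0.1,0.8,0],[0.1,0.1,0.8,0],[0,0,0,0],[0,0,0,0]]]'
python3 -c "
from h import *
togo(473.2,-9.2,54)"
```

```text
clock: 11.8
eef_pos: [477.1, -16.5, 198.2]
tool_rot: [-3.141, -0.002, 2.867]
force: [0.7, -0.4, 0.4]
width: 85.7
gripper_force: 0.0
clock: 12.13
eef_pos: [472.2, -10.8, 158.0]
tool_rot: [-3.141, -0.002, 2.865]
force: [-0.1, -0.3, 0.8]
width: 85.6
gripper_force: 0.0
pos [472.2 -10.8 158. ] rot [-3.141e+00 -2.000e-03  2.865e+00] w 85.6 F [-0.1 -0.3  0.8] g 0.0 t 12.13 q [-0.05  0.49  0.02  2.07 -0.02  0.58  1.28]
units [-0.029  0.077  4.159]
```

```bash
python3 -m crank '[[[-0.03,0.07,0,0],[0,0,0.8,0],[0,0,0.8,0],[0,0,0.8,0],[0,0,0.8,0],[0,0,0.6,0],[0,0,0.3,0],[0,0,0,0],[0,0,0,0]]]'
python3 -c "
from h import *
togo(473,-9.2,54.5)"
```

```text
clock: 12.88
eef_pos: [474.5, -9.0, 56.8]
tool_rot: [3.141, 0.001, 2.865]
force: [-0.2, 0.3, 0.1]
width: 85.4
gripper_force: 0.0
pos [474.5  -9.   56.8] rot [3.141e+00 1.000e-03 2.865e+00] w 85.4 F [-0.2  0.3  0.1] g 0.0 t 12.88 q [-0.05  0.68  0.01  2.14 -0.02  0.32  1.28]
units [ 0.057 -0.023  0.093]
```

```bash
python3 -m crank '[[[0.05,0,0.05,0],[0,0,0,0],[0,0,0,0],[0,0,0,0],[0,0,0,0],[0,0,0,0],[0,0,0,0],[0,0,0,0],[0,0,0,0]]]' 1
python3 -m crank '[[[0,0,-0.2,0],[0,0,-0.6,0],[0,0,-0.9,0],[0,0,-0.9,0],[0,0,-0.9,0],[0,0,-0.9,0],[0,0,-0.9,0],[0,0,-0.9,0],[0,0,0,0],[0,0,0,0]]]'
python3 -c "
from h import *
togo(649.5,-143,220)"
```

```text
clock: 13.63
eef_pos: [473.3, -8.4, 56.5]
tool_rot: [3.141, 0.002, 2.866]
force: [-0.7, 0.6, 7.5]
width: 63.8
gripper_force: 64.0
clock: 14.47
eef_pos: [473.3, -8.4, 211.7]
tool_rot: [3.14, 0.004, 2.866]
force: [0.6, 0.6, -1.0]
width: 63.5
gripper_force: 65.9
pos [473.3  -8.4 211.7] rot [3.14  0.004 2.866] w 63.5 F [ 0.6  0.6 -1. ] g 65.9 t 14.47 q [-0.06  0.41  0.03  2.02 -0.02  0.71  1.27]
units [-8.249 -3.259 -0.308]
```

```bash
python3 -m crank '[[[-0.4,-0.2,-0.4,0],[-0.8,-0.3,0,0],[-0.8,-0.3,0,0],[-0.8,-0.3,0,0],[-0.8,-0.3,0,0],[-0.8,-0.3,0,0],[-0.8,-0.3,0,0],[-0.8,-0.3,0,0],[-0.8,-0.3,0,0],[-0.8,-0.3,0,0],[-0.4,-0.3,0,0],[0,0,0,0]]]'
python3 -m crank '[[[0,0,0,0],[0,0,0,0]]]'
python3 - <<'E'
from h import *
togo(649.3,-143.5,220)
s=ctrl.read_state()["eef_pos"]; z0=s[2]-56
d=cam("side"); im=cv2.resize(d["img"][50:200,270:390],None,fx=4,fy=4,interpolation=cv2.INTER_CUBIC)[...,::-1].copy()
def dr(P,c): cv2.polylines(im,[np.int32((proj(d,P)-[270,50]+.5)*4)],True,c,1)
for z,r in((86,32.5),(58,32.5),(0,19.5)): dr(circ(s[0],s[1],z0+z,r),(0,0,255))
for z,r in((86,32.5),(58,32.5)): dr(circ(649,-143,32+z,r),(0,255,0))
cv2.imwrite("pics/c4.png",im)
E
```

```text
clock: 15.47
eef_pos: [643.5, -142.9, 218.1]
tool_rot: [-3.14, -0.001, 2.863]
force: [-0.6, -1.0, -1.3]
width: 63.4
gripper_force: 65.9
clock: 15.63
eef_pos: [641.9, -138.8, 219.0]
tool_rot: [3.141, -0.003, 2.866]
force: [0.6, 1.5, -0.8]
width: 63.6
gripper_force: 65.9
pos [ 641.9 -138.8  219. ] rot [ 3.141e+00 -3.000e-03  2.866e+00] w 63.6 F [ 0.6  1.5 -0.8] g 65.9 t 15.63 q [ 0.15  0.65  0.04  1.51 -0.03  0.99  1.49]
units [-0.338 -0.101 -0.04 ]
```

View pics/c4.png

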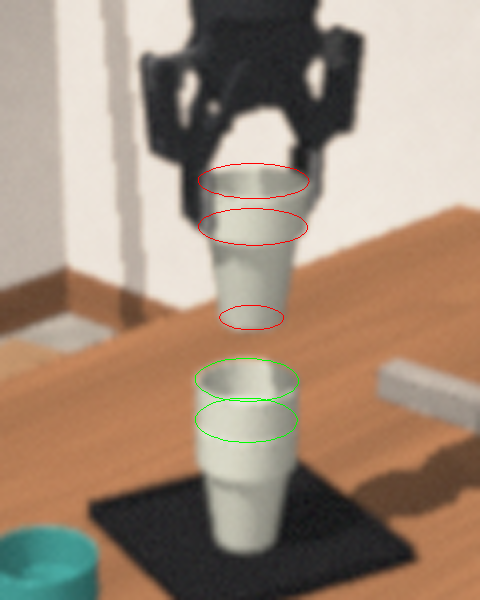

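The held pot hangs upright at crop (254,240), slightly right of the stack axis (247,380), as the pose readout predicted. I'll correct and lower.

```bash
python3 -m crank '[[[-0.3,-0.1,0,0],[0,0,0.6,0],[0,0,0.7,0],[0,0,0.7,0],[0,0,0.6,0],[0,0,0.5,0],[0,0,0.3,0],[0,0,0,0],[0,0,0,0]]]'
python3 -c "
from h import *
togo(649.3,-143.5,118)"
```

```text
clock: 16.43
eef_pos: [649.9, -144.3, 135.2]
tool_rot: [3.142, 0.0, 2.866]
force: [0.5, -0.1, 0.1]
width: 63.5
gripper_force: 65.9
pos [ 649.9 -144.3  135.2] rot [3.142 0.    2.866] w 63.5 F [ 0.5 -0.1  0.1] g 65.9 t 16.43 q [ 0.16  0.76  0.03  1.56 -0.03  0.83  1.5 ]
units [0.033 0.025 0.688]
```

```bash
python3 -m crank '[[[0.02,0.02,0.15,0],[0,0,0.15,0],[0,0,0.15,0],[0,0,0,0],[0,0,0,0]]]'
python3 -m crank '[[[0,0,0.1,0],[0,0,0.08,0],[0,0,0,0],[0,0,0,0]]]'
python3 -m crank '[[[0,0,0.08,0],[0,0,0,0],[0,0,0,0]]]'
```

```text
clock: 16.85
eef_pos: [649.2, -143.7, 123.7]
tool_rot: [-3.142, -0.0, 2.866]
force: [0.3, -0.0, 0.2]
width: 63.8
gripper_force: 65.9
clock: 17.18
eef_pos: [649.2, -143.8, 119.1]
tool_rot: [-3.142, -0.0, 2.866]
force: [0.2, -0.5, 0.0]
width: 63.6
gripper_force: 65.9
clock: 17.43
eef_pos: [649.3, -143.7, 117.2]
tool_rot: [3.142, -0.0, 2.866]
force: [0.1, -0.5, -0.1]
width: 63.7
gripper_force: 65.9
```

```bash
python3 -m crank '[[[0,0,0.07,0],[0,0,0,0],[0,0,0,0]]]'
python3 -m crank '[[[0,0,0.06,0],[0,0,0,0],[0,0,0,0]]]'
```

```text
clock: 17.68
eef_pos: [649.9, -144.4, 116.6]
tool_rot: [-3.141, 0.002, 2.866]
force: [-1.2, -0.6, 4.6]
width: 63.5
gripper_force: 66.4
clock: 17.93
eef_pos: [650.5, -144.6, 116.6]
tool_rot: [-3.141, 0.003, 2.865]
force: [-2.6, -0.6, 11.6]
width: 63.7
gripper_force: 67.2
```

Firm contact at 116.6 mm, where 116 was predicted. I'll release and retreat.

```bash
python3 -m crank '[[[0,0,-0.03,0],[0,0,0,0],[0,0,0,0],[0,0,0,0],[0,0,0,0],[0,0,0,0],[0,0,0,0]]]' -1
python3 -m crank '[[[0,0,-0.5,0],[0,0,-0.8,0],[0,0,-0.8,0],[0,0,-0.8,0],[0,0,-0.8,0],[0,0,-0.8,0],[0,0,0,0],[0,0,0,0]]]'
python3 - <<'E'
from h import *
d=cam("side"); im=cv2.resize(d["img"][60:210,230:430],None,fx=4,fy=4,interpolation=cv2.INTER_CUBIC)[...,::-1].copy()
def dr(P,c): cv2.polylines(im,[np.int32((proj(d,P)-[230,60]+.5)*4)],True,c,1)
dr(circ(649,-143,146,32.5),(0,0,255)); dr(circ(649,-143,62,32.5),(0,255,0)); dr(circ(649,-143,4,19.5),(0,255,0))
cv2.imwrite("pics/c5.png",im)
E
```

```text
clock: 18.52
eef_pos: [649.2, -143.7, 114.5]
tool_rot: [-3.142, -0.0, 2.866]
force: [0.1, -0.1, -0.3]
width: 85.8
gripper_force: 0.0
clock: 19.18
eef_pos: [650.2, -144.0, 229.4]
tool_rot: [3.141, 0.004, 2.866]
force: [-0.8, 0.9, 0.2]
width: 85.6
gripper_force: 0.0
```

View pics/c5.png

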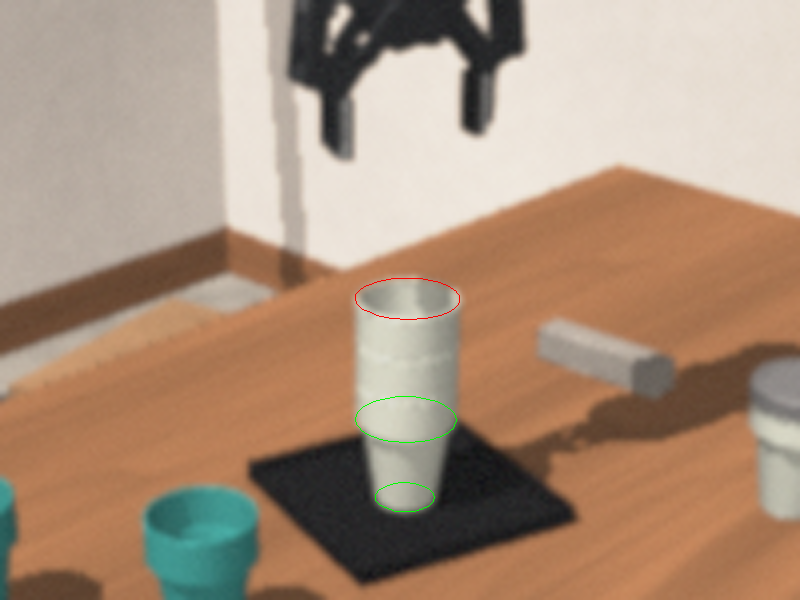

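The three-pot stack stands upright in the tray (crop (405,400)), its top rim is on the predicted fully-home outline, and the gripper is clear.

```bash
python3 -c "
from cell import ctrl
print(ctrl.finish_job())"
```

```text
the job is handed in; nothing more can be done
None
```

Both bench pots are nested into the tray pot as one upright three-pot stack, which the final image shows fully home, and the job was handed in at about 19 s; no verdict came back.

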